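# Close and latch a gasketed enclosure door

### The arm

A 7-joint arm with a two-finger parallel gripper is mounted at the origin on a cart in front of the work surface, level with it; the furniture and walls round the work are solid. World frame = base frame: x ahead of the robot, y to its left, z up, the work surface at z = 0. Lengths are in m, angles in degrees, forces in N, time in s.
With the tool pointing down it reaches from about 0.425 to 0.875 m from the base axis. Payload 4.7 kg.
Tool frame: the origin (TCP) lies at the centre of the arm's flange, where the gripper is bolted on; the fingertips stand 182 mm ahead of it and the grasp point (between the pads) lies 164 mm ahead of it; z points along the fingers, x is the direction in which the jaws open and shut, and the axes are right-handed (so a half turn about z gives the same grasp; the last joint's range is limited). The gripper opens to 87 mm and grips with 3 to 60 N. Pads are 19 mm wide; open, the fingers measure 117 mm over their backs; the gripper's body (75 mm by 190 mm) begins 51 mm behind the grasp point.
Start: joints at [-75.739, 18.392, -4.016, 83.108, 1.295, 78.541, -3.26], TCP at [0.151, 0.632, 0.405] pointing down, gripper open.
Joint ranges: [-163.93, 163.93], [-17.29, 119.83], [-79.2, 71.16], [3.27, 140.29], [-89.18, 269.18], [5.43, 117.66], [-154.24, 154.24]. Speed limits (degrees/s): [147.25, 147.25, 180, 180, 180, 180, 180].

### API

Orientations are given as [roll, pitch, yaw] about the fixed x, y, z axes, in that order (R = Rz(yaw) Ry(pitch) Rx(roll)).
In Python, from cell import env gives the robot as it stands. The module is installed in compiled form; this text tells all that it offers.
- The arm moves only by the tool carry_out, never from a script. Its argument "increments" is a list of rows, each a list of 5 numbers: the shift along the world's x, y, z in m, then the turn about the world's z in degrees, then the gripper's target within -1 to 1 (shut at 1, half-way at 0, fully open at -1). In form: [[dx, dy, dz, spin, jaw], ...]. A call has 1 to 20 rows; each row is the pose to reach, as a shift and turn from the pose commanded when the call began; what a row does not reach only later rows make up. A row lasts 1/10 s, in which the tool goes at most 50 mm and 8.59 degrees, less where a joint would pass 70% of its speed; a pose out of reach is approached as far as the arm can. A call with a gripper value outside its range is refused whole. The fingers move at their own pace and stop on an object; "grip_force" is the grip in N (left out, the last holds). Time passes only in rows, so rows that repeat a pose let the fingers close. It gives the time, the measured TCP pose, the force and the opening at its end, in the units of the state.
- env.get_obs(): the state, without advancing time (a new reading comes with each control period).
- env.read_camera(name): name is "scene" or "top"; returns (picture, depth): 420x560x3 uint8, red, green, blue; 420x560 float32, m along the optical axis (not along the pixel's ray), 0 where there is no reading.
- env.get_calibration(name): a dict with "K" (3x3 intrinsics, pixels), "k1" (the pictures are not rectified: a ray, as slopes to the right and down, at radius r is drawn at 1 + k1 r^2 times it, then the intrinsics apply), "camera_from_world" (4x4, takes a point from world to camera coordinates). Camera axes: x right, y down, z forward; pixel columns grow to the right and rows downward; lengths in m; the calibration is good to about 2 mm. A picture is of the moment at which its call begins. get_calibration takes no time and is no camera call.
- env.sign_off(): hands the job in, once; it reports no verdict.
The state is a dict: "time_s": time; "qpos": joint angles; "joint_velocities": joint speeds; "effort": joint torques, N m; "tool_pos": TCP position; "tool_rot": TCP orientation; "force": force on the tool from outside, world axes, zero at the start; "wrist_torque": the same for the moment, N m; "grip_width": finger opening in m.
Only numpy, scipy, OpenCV 4.12 (cv2) and the standard library are available. Lean on these libraries where they do the work, as an engineer would, in place of code of your own. Each camera call takes 0.05 s, during which the arm holds its last target.

### The job

The wiring in the grey enclosure is finished: swing its door down shut and use the T-handle to draw the door fully tight against its gasket, so that the latch stays fully home when you let go. The handle may have been left partly turned, and the soft gasket holds the door too high for the latch to catch unless the door is pressed down while the handle is turned. Leave the tools and other things on the bench where they lie.

Things in the scene. Friction and masses are not known exactly. Their poses are not given: they have to be found in the camera images.
- door (a joint): the enclosure's lid-like door, 204 (front to back) x 168 x 8 mm, hinged along its far edge, opening up and away from the robot. Value: opening angle in rad, 0 = shut hard on the frame; starts at 0.6 to 1.15. A stiff hinge (0.35 N m) keeps it where it is left. The soft gasket meets it at 0.062 and pushes back with 50 N m per rad (19 N at the handle at 0); unlatched it springs back to 0.04-0.05
- handle (a joint): T-handle of the latch. Value: its angle in rad, clockwise seen from above is positive; 0 = fully open, 3.14 (half a turn, hard stop) = fully latched; starts at 0 to 1.1. Stiff (0.15 N m, up to 0.3 while drawing), stays where it is left. Once past 1.2 under the strike it has caught and the door may be let go; turning on to the stop draws the door down to about 0.01 rad or less
- handle_grip (a point): centre of the T-handle's black bar, on its turning axis. The bar is 78 mm long, 14 thick, 16 high; this point is 8 mm under its top and 30 mm above the door's outer face, 166 mm from the hinge axis. Under the bar: a spindle up to 22 mm thick and on the door a round plate 42 mm wide, 4 mm high. z axis = turning axis (away from the door), y axis = along the bar
- handle_red_end (a point): red-marked end of the handle's bar, 32 mm from the turning axis; at handle 0 it points along the front edge to the enclosure's -y (the bar is parallel to the edge), at 3.14 to its +y
- strike_lip (a point): middle of the lip of the steel strike inside the front wall, under which the latch cam catches. With the handle at 0.7 to 1.1 the open door's latch cam lands on top of it and stops the door at about 0.10 rad: turn back to 0 first (possible with the door resting there)
- door_edge (a point): point on the door's outer face, in the middle of its width, 8 mm in from its free (front) edge, 196 mm from the hinge axis; z axis = outward from the door, x axis = towards the hinge; the clear face extends 84 mm to either side (y)
- door_hinge (a point): middle of the door's hinge axis (fixed), 84 mm above the bench; y axis = along the hinge, x = away from the robot; when shut the door's outer face lies 6 mm above this axis. Keep clear of the desk lamp's post left of the enclosure: it rises from the bench edge at x 0.40, y 0.50 to x 0.50, y 0.59 at 0.45 m height
- enclosure: grey electrical enclosure, 192 x 156 x 78 mm without the door, does not move; origin at the centre of its underside, x towards the hinge, y towards its two black cable glands. Latching: from handle 0, press the door down to about 0.02 rad (12 to 16 N at the handle); the cam then passes under the strike at 0.7 to 1.0. Pressed too little, the handle stops dead there
- pliers: pliers with blue handles, 49 x 175 x 11 mm, loose, a bystander
- screwdriver: screwdriver with orange handle, 24 x 167 x 26 mm, loose, a bystander
- screw_jar: small white jar, 64 mm wide, 66 mm high, loose, a bystander

How it is judged:
By the outcome, as a careful person would: the job done as asked, in the order asked, and still so for the second after the job is handed in, with the robot touching nothing.
It also fails if it takes over 72 s, if anything falls off the work surface, if the arm or the gripper's body presses on something with over 40 N, if the wrist force passes 120 N, or if a joint passes its speed limit or range.

## Working session

There is one attempt and no reset: what is moved stays moved. The work goes in short steps, Python scripts to look and compute and a tool call to move; the robot and the scene stay as the last step left them, time stands still between calls to the robot, and variables do not carry over. Pictures are saved under pics/ and viewed, and the job is handed in when it is done.

Besides the shell and the picture viewer there is one more tool, called after "Call:" as name([rows], argument=value, ...), one row to a line, values as JSON. carry_out: Moves the arm, as the interface text tells. Its arguments: {"type":"object","properties":{"increments":{"type":"array"},"grip_force":{"type":"number"}},"required":["increments"]}

```bash
mkdir -p pics; python3 - <<'E'
from cell import env
import cv2,numpy as np
o=env.get_obs();print(o)
for n in("scene","top"):
    p,d=env.read_camera(n);cv2.imwrite(f"pics/{n}0.png",p[:,:,::-1]);np.savez(f"pics/{n}0.npz",p=p,d=d)
    c=env.get_calibration(n);print(n,c, (d>0).mean())
E
```

```text
{'time_s': 0.0, 'qpos': array([-75.73933562,  18.4379593 ,  -4.01646713,  83.17243885,
         1.29458151,  78.53959597,  -3.26220245]), 'joint_velocities': array([-0.14727156, -0.0162222 ,  0.04970949,  0.16293608,  0.04632295,
        0.13632393,  0.02231017]), 'effort': array([-3.47628984e-04, -4.91297364e+01, -4.03687572e-01, -3.12536645e+01,
       -6.38259854e-02,  4.35409416e-02,  1.66813134e-04]), 'tool_pos': array([0.15119489, 0.63197214, 0.40369537]), 'tool_rot': array([1.79995119e+02, 1.04775507e-01, 7.65476281e+01]), 'force': array([ 0.0247591 , -0.08438853,  0.00269318]), 'wrist_torque': array([-0.03499145,  0.00271695, -0.00915525]), 'grip_width': 0.08673981025025565}
scene {'K': array([[537.52231785,   0.        , 278.78126634],
       [  0.        , 537.52231785, 212.78854174],
       [  0.        ,   0.        ,   1.        ]]), 'k1': -0.19099815152323765, 'camera_from_world': array([[ 0.83145485, -0.55550111,  0.01006692, -0.3242439 ],
       [-0.2631039 , -0.40963432, -0.87348501,  0.31981661],
       [ 0.48934565,  0.7236147 , -0.48674696,  0.58118932],
       [ 0.        ,  0.        ,  0.        ,  1.        ]])} 0.9118112244897959
top {'K': array([[448.68268838,   0.        , 271.42195541],
       [  0.        , 448.68268838, 207.98190824],
       [  0.        ,   0.        ,   1.        ]]), 'k1': -0.0980834048501395, 'camera_from_world': array([[ 0.02223585, -0.99947991,  0.0233556 ,  0.18340632],
       [-0.99855699, -0.02334544, -0.0483624 ,  0.50240668],
       [ 0.04888249, -0.02224651, -0.99855676,  1.00450318],
       [ 0.        ,  0.        ,  0.        ,  1.        ]])} 0.9958630952380952
```

View pics/scene0.png

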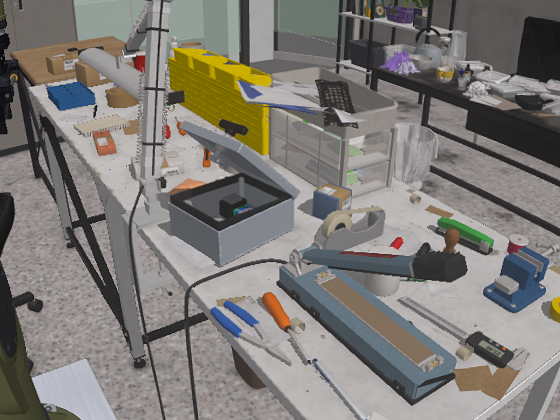

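View pics/top0.png

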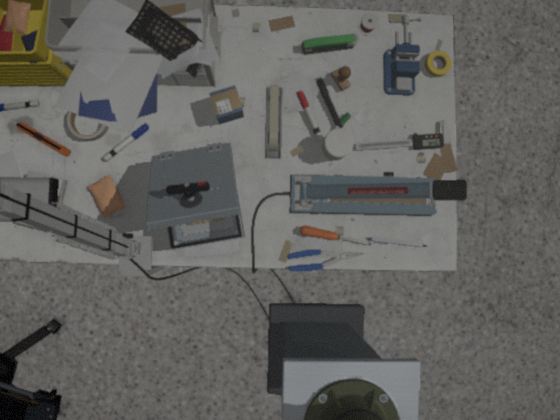

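```bash
cat > h.py <<'E'
from cell import env
import cv2,numpy as np
def undist(n,uv):
    c=env.get_calibration(n);K=c['K']
    uv=np.atleast_2d(uv).astype(float)
    return cv2.undistortPoints(uv.reshape(-1,1,2),K,np.array([c['k1'],0,0,0]))[:,0],c['camera_from_world']
def back(n,uv,d):
    s,T=undist(n,uv); d=np.atleast_1d(d)
    P=np.c_[s*d[:,None],d]; return (P-T[:3,3])@T[:3,:3]
def ray(n,uv):
    s,T=undist(n,uv);R=T[:3,:3];C=-R.T@T[:3,3]
    return C,np.c_[s,np.ones(len(s))]@R
def onz(n,uv,z):
    C,D=ray(n,uv);return C+D*((z-C[2])/D[:,2])[:,None]
def proj(n,P):
    c=env.get_calibration(n);T=c['camera_from_world']
    return cv2.projectPoints(np.atleast_2d(P).astype(float),cv2.Rodrigues(T[:3,:3])[0],T[:3,3],c['K'],np.array([c['k1'],0,0,0]))[0][:,0]
def cloud(n,d):
    v,u=np.mgrid[:420,:560];uv=np.c_[u.ravel(),v.ravel()]
    X=back(n,uv,d.ravel());X[d.ravel()<=0]=np.nan
    return X.reshape(420,560,3)
def crop(p,r0,r1,c0,c1,f,name):
    q=p[r0:r1,c0:c1,::-1];cv2.imwrite(name,cv2.resize(q,None,fx=f,fy=f,interpolation=cv2.INTER_CUBIC))
E
python3 - <<'E'
from h import *
z=np.load('pics/top0.npz');crop(z['p'],130,270,90,270,4,'pics/tc.png')
X=cloud('top',z['d'])
for uv in [(160,160),(225,155),(160,210),(230,205),(190,187),(200,187),(180,187),(150,215),(240,210),(240,235),(172,243),(205,240),(130,240),(100,220),(300,260)]: print(uv,X[uv[1],uv[0]].round(3))
z=np.load('pics/scene0.npz');crop(z['p'],100,280,130,330,4,'pics/sc.png')
X=cloud('scene',z['d'])
for uv in [(210,240),(270,220),(230,155),(230,127),(250,160),(205,130),(280,180)]: print(uv,X[uv[1],uv[0]].round(3))
E
```

```text
(160, 160) [0.587 0.429 0.107]
(225, 155) [0.598 0.294 0.121]
(160, 210) [0.48  0.401 0.212]
(230, 205) [0.491 0.273 0.226]
(190, 187) [0.521 0.344 0.234]
(200, 187) [0.521 0.326 0.236]
(180, 187) [0.52  0.362 0.234]
(150, 215) [0.47  0.417 0.221]
(240, 210) [0.491 0.265 0.019]
(240, 235) [0.437 0.26  0.095]
(172, 243) [0.417 0.401 0.092]
(205, 240) [0.425 0.332 0.094]
(130, 240) [0.42  0.497 0.065]
(100, 220) [ 0.462  0.587 -0.   ]
(300, 260) [ 0.381  0.127 -0.002]
(210, 240) [0.427 0.28  0.05 ]
(270, 220) [0.554 0.277 0.053]
(230, 155) [0.53  0.383 0.156]
(230, 127) [0.511 0.344 0.229]
(250, 160) [0.505 0.265 0.194]
(205, 130) [0.464 0.352 0.231]
(280, 180) [0.575 0.276 0.133]
```

View pics/tc.png

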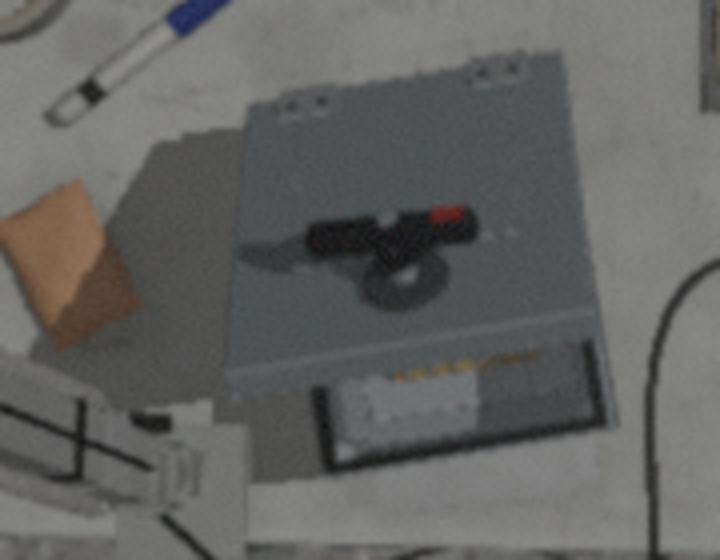

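View pics/sc.png

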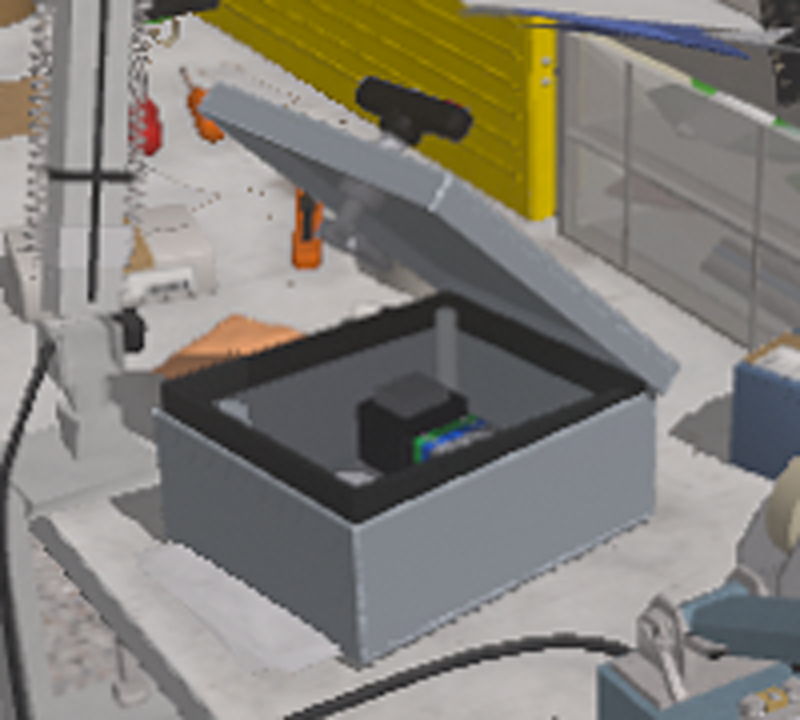

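```bash
python3 - <<'E'
from h import *
z=np.load('pics/top0.npz');X=cloud('top',z['d']);p=z['p'].astype(int)
# door face patch (4x crop coords /4 + (90,130))
m=np.zeros((420,560),np.uint8)
poly=np.array([[258,115],[555,68],[585,300],[240,350]])/4+[90,130]
cv2.fillPoly(m,[poly.astype(int)],1)
b=np.array([[230,190],[490,190],[490,320],[230,320]])/4+[90,130];cv2.fillPoly(m,[b.astype(int)],0)
P=X[m>0];P=P[np.isfinite(P).all(1)]
for _ in range(4):
    c=P.mean(0);n=np.linalg.svd(P-c)[2][2];r=(P-c)@n;P=P[abs(r)<max(.004,2*r.std())] if _<3 else P
if n[2]<0:n=-n
print('c',c,'n',n,'rms',r.std(),'open',np.arccos(n[2]),'yaw of -horiz n',np.degrees(np.arctan2(-n[1],-n[0])))
# corners: rays to plane
cor=np.array([[250,103],[563,55],[598,310],[228,372]])/4+[90,130]
C,D=ray('top',cor);Q=C+D*(((c-C)@n)/(D@n))[:,None];print('corners BL,BR,FR,FL\n',Q.round(4))
for i in range(4):print(np.linalg.norm(Q[i]-Q[(i+1)%4]))
e=Q[1]-Q[0];print('hinge dir yaw',np.degrees(np.arctan2(-e[0],e[1]))+0, 'front',np.degrees(np.arctan2(-(Q[2]-Q[3])[0],(Q[2]-Q[3])[1])))
# bar
bar=np.array([[306,242],[478,222]])/4+[90,130]
pc=c+n*.030;C,D=ray('top',bar);B=C+D*(((pc+.008*n-C)@n)/(D@n))[:,None];print('bar ends',B.round(4),np.linalg.norm(B[1]-B[0]))
# red
rm=(p[:,:,0]>90)&(p[:,:,1]<60)&(p[:,:,2]<60);rm[:130]=0;rm[270:]=0;rm[:,:90]=0;rm[:,270:]=0
print('red px',np.argwhere(rm).mean(0),rm.sum())
# gasket/frame rim
print('rim z', [X[v,u].round(3) for u,v in [(173,245),(207,241),(240,235),(238,220)]])
E
```

```text
c [0.55506319 0.33928707 0.15390672] n [0.68087004 0.12890138 0.72097186] rms 0.001124541400747216 open 0.7655925624852158 yaw of -horiz n -169.27971733486655
corners BL,BR,FR,FL
 [[0.5973 0.4475 0.0946]
 [0.6258 0.2845 0.0969]
 [0.4867 0.256  0.2334]
 [0.4555 0.4183 0.2338]]
0.1655248997528215
0.19689344824799876
0.16528321742357358
0.20076568812036127
hinge dir yaw -170.10266364622518 front -169.13650044189822
bar ends [[0.5134 0.3848 0.2379]
 [0.5235 0.309  0.2418]] 0.07663443057381873
red px [182.61538462 201.30769231] 13
rim z [array([0.413, 0.398, 0.096]), array([0.423, 0.329, 0.091]), array([0.437, 0.26 , 0.095]), array([0.467, 0.265, 0.093])]
```

```bash
cat > geo.py <<'E'
from h import *
psi=np.radians(10.5);ex=np.array([np.cos(psi),np.sin(psi),0]);ey=np.array([-np.sin(psi),np.cos(psi),0]);ez=np.array([0,0,1.])
c=np.array([.55506,.33929,.15391]);th0=.766
mid=np.array([(0.5973+.6258+.4867+.4555)/4,(.4475+.2845+.256+.4183)/4,0])
ny=mid@ey
n=np.sin(th0)*ex+np.cos(th0)*ez
# hinge H=a*ex+ny*ey+.084ez ; (H-c).n=-.006
a=(-.006+c@n-.084*np.cos(th0))/np.sin(th0)
H=a*ex+ny*ey+.084*ez
def pt(r,h,th,y=0):  # r from hinge, h above outer face
    return H-r*(np.cos(th)*ex-np.sin(th)*ez)+(h+.006)*(np.sin(th)*ex+np.cos(th)*ez)+y*ey
E
python3 - <<'E'
from geo import *
print('H',H)
print('edge now',pt(.204,0,.766,.084),pt(.204,0,.766,-.084),'grip now',pt(.166,.03,.766))
print('grip .045',pt(.166,.03,.045),'0:',pt(.166,.03,0))
for y in(-.06,):
  for t in (.766,.6,.45,.3,.2,.12,.05,.02): print(t,pt(.188,0,t,y)-0*ex, 'tcp', (pt(.188,0,t,y)+[0,0,.182]).round(4))
print(pt(.166,.03,.766)-np.array([.5185,.347,.240]))
z=np.load('pics/scene0.npz')
q=proj('scene',np.array([pt(.204,0,.766,.084),pt(.204,0,.766,-.084),pt(.166,.038,.766),H+.084*ey,H-.084*ey]));print(q,(q-[130,100])*4)
E
```

```text
H [0.61535202 0.3652951  0.084     ]
edge now [0.45957535 0.42185414 0.22974878] [0.49019092 0.25666732 0.22974878] grip now [0.52226023 0.34804155 0.22502565]
grip .045 [0.45388927 0.33536975 0.12743104] 0: [0.4521317 0.335044  0.12     ]
0.766 [0.49715521 0.2823668  0.21865665] tcp [0.4972 0.2824 0.4007]
0.6 [0.4770524  0.27864096 0.1951048 ] tcp [0.4771 0.2786 0.3771]
0.45 [0.46240286 0.27592583 0.1711762 ] tcp [0.4624 0.2759 0.3532]
0.3 [0.45143379 0.27389283 0.14528982] tcp [0.4514 0.2739 0.3273]
0.2 [0.44629101 0.27293968 0.12723023] tcp [0.4463 0.2729 0.3092]
0.12 [0.44346981 0.2724168  0.11246275] tcp [0.4435 0.2724 0.2945]
0.05 [0.44196009 0.27213699 0.09938859] tcp [0.442  0.2721 0.2814]
0.02 [0.44158918 0.27206824 0.09375855] tcp [0.4416 0.2721 0.2758]
[ 0.00376023  0.00104155 -0.01497435]
[[186.21196293 119.98952065]
 [244.7177449  144.00366563]
 [236.78091194 123.60705253]
 [244.83141355 168.82877751]
 [301.18147866 194.79245014]] [[224.84785171  79.95808261]
 [458.8709796  176.01466251]
 [427.12364777  94.4282101 ]
 [459.32565418 275.31511004]
 [684.72591465 379.16980054]]
```

Call:
carry_out([
  [0.02,-0.04,0.03,0,1],
  [0.04,-0.08,0.06,0,1],
  [0.06,-0.12,0.06,-8,1],
  [0.08,-0.16,0.06,-16,1],
  [0.11,-0.2,0.06,-24,1],
  [0.15,-0.23,0.06,-32,1],
  [0.19,-0.26,0.06,-40,1],
  [0.23,-0.29,0.06,-48,1],
  [0.27,-0.31,0.06,-56,1],
  [0.31,-0.33,0.06,-64,1],
  [0.346,-0.35,0.06,-66,1],
  [0.346,-0.35,0.06,-66,1],
  [0.346,-0.35,0.06,-66,1],
  [0.346,-0.35,0.06,-66,1],
], grip_force=40)

```text
time_s: 1.5
tool_pos: [0.4962, 0.2832, 0.4644]
tool_rot: [-180.0, 0.1, 10.7]
force: [0.4, 0.1, -0.6]
grip_width: 0.0006
```

```bash
python3 - <<'E'
from h import *
for n in("scene","top"):
    p,d=env.read_camera(n);np.savez(f"pics/{n}1.npz",p=p,d=d);cv2.imwrite(f"pics/{n}1.png",p[:,:,::-1])
E
```

```text
(no output)
```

View pics/scene1.png

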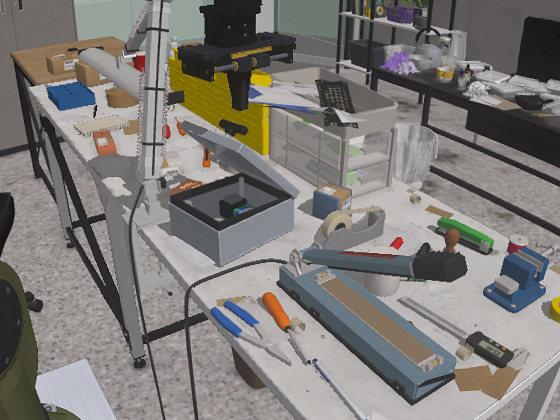

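Call:
carry_out([
  [0,0,-0.02,0,1],
  [0,0,-0.035,0,1],
  [0,0,-0.045,0,1],
  [0,0,-0.05,0,1],
  [0,0,-0.055,0,1],
  [-0.003,-0.001,-0.06,0,1],
  [-0.007,-0.0015,-0.066,0,1],
  [-0.011,-0.002,-0.072,0,1],
  [-0.015,-0.003,-0.078,0,1],
  [-0.019,-0.004,-0.084,0,1],
  [-0.023,-0.0045,-0.09,0,1],
  [-0.026,-0.005,-0.096,0,1],
  [-0.029,-0.0055,-0.102,0,1],
])

```text
time_s: 2.9
tool_pos: [0.4679, 0.2766, 0.3623]
tool_rot: [180.0, 0.0, 10.6]
force: [0.7, 0.4, 0.6]
grip_width: 0.0001
```

```bash
python3 - <<'E'
from h import *
for n in("scene",):
    p,d=env.read_camera(n);crop(p,60,260,130,330,4,'pics/s2.png')
print(env.get_obs()['wrist_torque'])
E
```

```text
[-0.0194832  -0.07402866 -0.00223691]
```

View pics/s2.png

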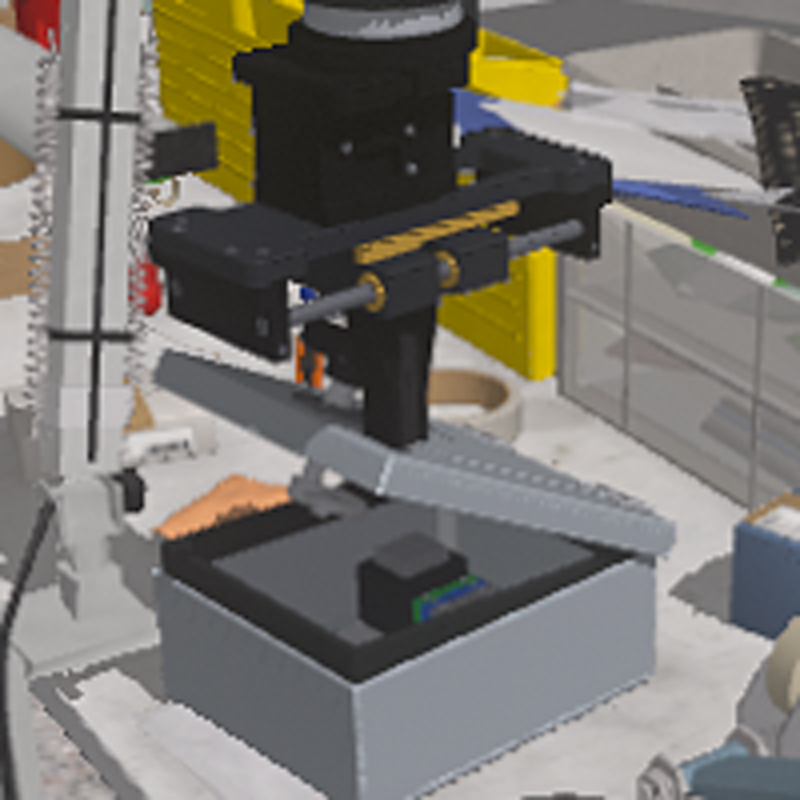

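Call:
carry_out([
  [-0.003,-0.0005,-0.007,0,1],
  [-0.006,-0.001,-0.014,0,1],
  [-0.009,-0.0015,-0.021,0,1],
  [-0.012,-0.002,-0.028,0,1],
  [-0.015,-0.003,-0.036,0,1],
  [-0.017,-0.003,-0.043,0,1],
  [-0.019,-0.0035,-0.05,0,1],
  [-0.02,-0.004,-0.057,0,1],
  [-0.021,-0.004,-0.063,0,1],
  [-0.022,-0.004,-0.068,0,1],
  [-0.022,-0.004,-0.073,0,1],
  [-0.022,-0.004,-0.073,0,1],
])

```text
time_s: 4.15
tool_pos: [0.446, 0.2726, 0.289]
tool_rot: [180.0, 0.0, 10.6]
force: [0.3, -1.0, 0.5]
grip_width: 0.0005
```

```bash
python3 - <<'E'
from h import *
for n in("scene",):
    p,d=env.read_camera(n);crop(p,60,260,130,330,4,'pics/s3.png')
print(env.get_obs()['force'])
E
```

```text
[-0.02457993  0.09780864 -1.1392323 ]
```

View pics/s3.png

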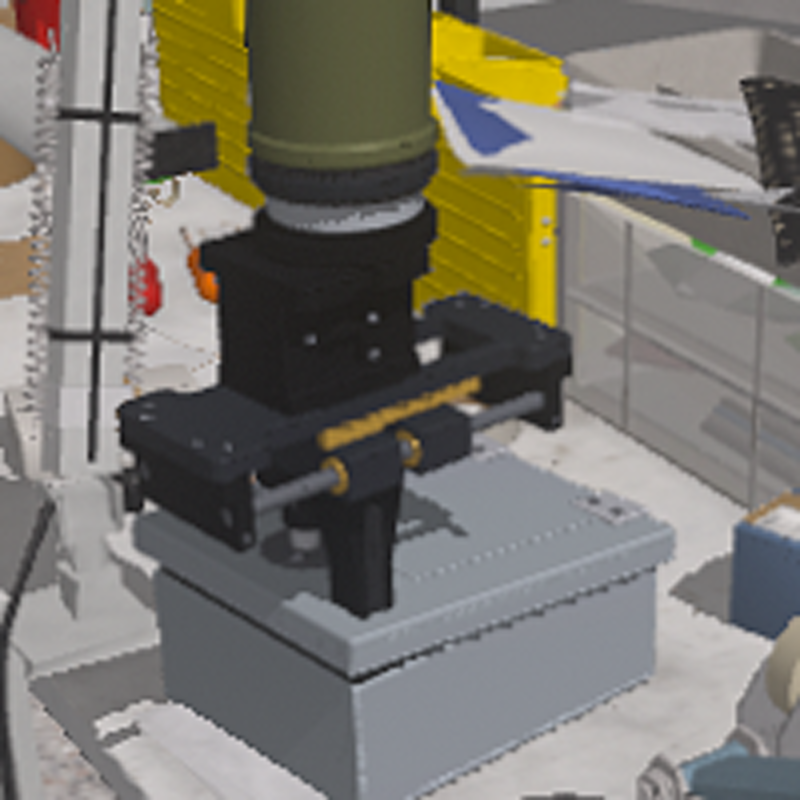

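Call:
carry_out([
  [0,0,-0.004,0,1],
  [0,0,-0.008,0,1],
  [0,0,-0.008,0,1],
  [0,0,0.02,0,1],
  [0,0,0.06,0,-1],
  [0,0,0.1,0,-1],
  [0,-0.05,0.1,0,-1],
  [0,-0.1,0.1,0,-1],
  [0,-0.15,0.1,0,-1],
  [0,-0.2,0.1,0,-1],
  [0,-0.2,0.1,0,-1],
  [0,-0.2,0.1,0,-1],
])

```text
time_s: 5.4
tool_pos: [0.4462, 0.0716, 0.39]
tool_rot: [-179.9, -0.0, 10.4]
force: [-0.4, 0.8, -0.3]
grip_width: 0.0564
```

```bash
python3 - <<'E'
from h import *
for n in("scene","top"):
    p,d=env.read_camera(n);np.savez(f"pics/{n}4.npz",p=p,d=d)
    crop(p,*((60,260,130,330) if n=="scene" else (130,270,90,270)),4,f'pics/{n}4.png')
E
```

```text
(no output)
```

View pics/top4.png

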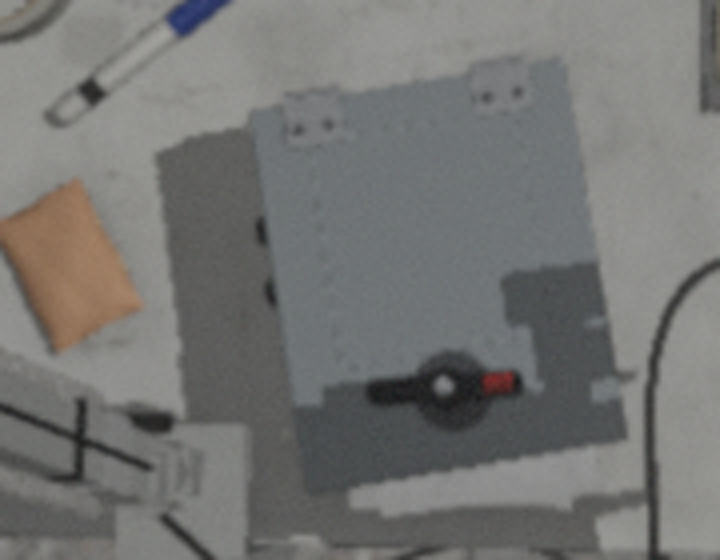

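View pics/scene4.png

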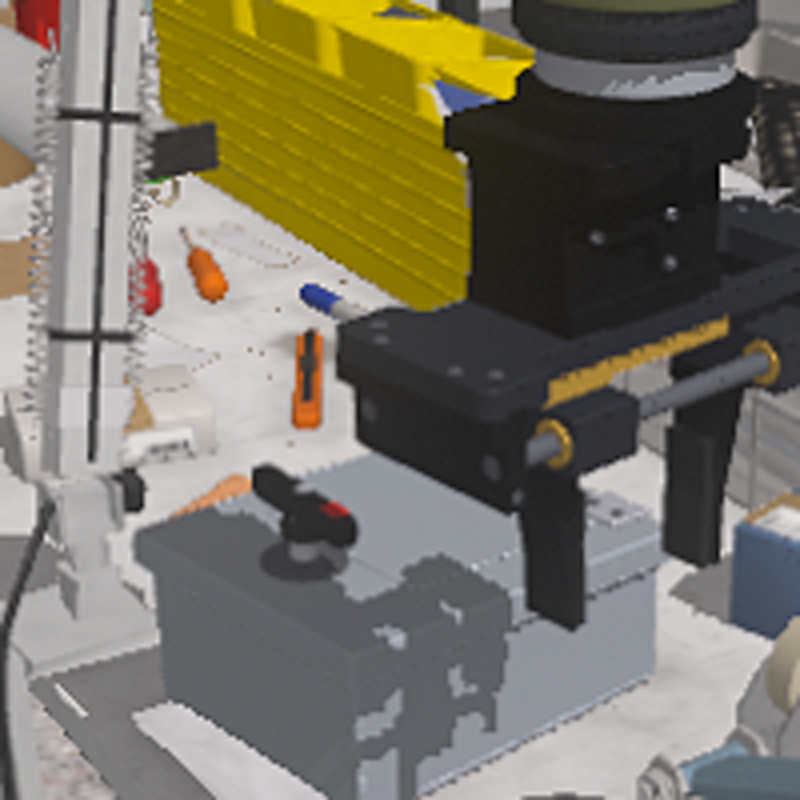

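```bash
python3 - <<'E'
from geo import *
z=np.load('pics/top4.npz');X=cloud('top',z['d'])
f=lambda a:np.array(a)/4+[90,130]
c=f([[250,108],[565,58],[625,437],[310,492]])
Q=onz('top',c,.095);Q=np.r_[onz('top',c[:2],.09),onz('top',c[2:],.099)];print(Q.round(4))
for a,b in((0,1),(3,2),(0,3),(1,2)):
    e=Q[b]-Q[a];print(np.degrees(np.arctan2(e[1],e[0])),np.linalg.norm(e))
B=onz('top',f([[368,393],[522,380],[445,386.5]]),.135);print(B.round(4),np.linalg.norm(B[0]-B[1]))
e=B[1]-B[0];print('bar dir',np.degrees(np.arctan2(e[1],e[0])))
print('front mid',(Q[2]+Q[3])/2,'pred',pt(.204,0,.05),'grip pred',pt(.166,.038,.05))
v,u=np.round(f([445,386])).astype(int)[::-1];print(X[v-1:v+2,u-1:u+2].reshape(-1,3).mean(0))
for q in([330,300],[500,150],[330,470],[580,420]):
    u,v=np.round(f(q)).astype(int);print(X[v-2:v+3,u-2:u+3].reshape(-1,3).mean(0))
# scene: bar centre
print(proj('scene',B[2:]), (proj('scene',B[2:])-[130,60])*4)
E
```

```text
[[0.5954 0.4485 0.09  ]
 [0.6255 0.2839 0.09  ]
 [0.4282 0.2471 0.099 ]
 [0.3962 0.4082 0.099 ]]
-79.63873680293868 0.16741083393862016
-78.7506195032287 0.1643077904968773
-168.5640789185058 0.20348758992712077
-169.44178021645615 0.2009088142978347
[[0.4477 0.3735 0.135 ]
 [0.456  0.2975 0.135 ]
 [0.4519 0.3354 0.135 ]] 0.07644210936575681
bar dir -83.82482761475512
front mid [0.41220241 0.3276597  0.099     ] pred [0.41531355 0.32822016 0.10018825] grip pred [0.45449794 0.33548256 0.13624155]
[0.45306871 0.33565658 0.13738854]
[0.49523737 0.40254038 0.0962858 ]
[0.57454782 0.31599073 0.09387557]
[0.40671805 0.39900874 0.10018591]
[0.43643308 0.27035636 0.09975749]
[[205.79766199 183.05419049]] [[303.19064794 492.21676195]]
```

Call:
carry_out([
  [0,0.05,0,-2,-1],
  [0.001,0.1,0,-4.3,-1],
  [0.003,0.15,0,-4.3,-1],
  [0.005,0.2,0,-4.3,-1],
  [0.006,0.24,-0.01,-4.3,-1],
  [0.006,0.264,-0.03,-4.3,-1],
  [0.006,0.264,-0.05,-4.3,-1],
  [0.006,0.264,-0.07,-4.3,-1],
  [0.006,0.264,-0.075,-4.3,-1],
  [0.006,0.264,-0.075,-4.3,-1],
])

```text
time_s: 6.5
tool_pos: [0.4514, 0.3377, 0.3137]
tool_rot: [179.9, 0.1, 6.4]
force: [0.6, -0.5, 0.5]
grip_width: 0.0871
```

```bash
python3 - <<'E'
from h import *
p,d=env.read_camera("scene");crop(p,80,260,130,330,4,'pics/s5.png')
E
```

```text
(no output)
```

View pics/s5.png

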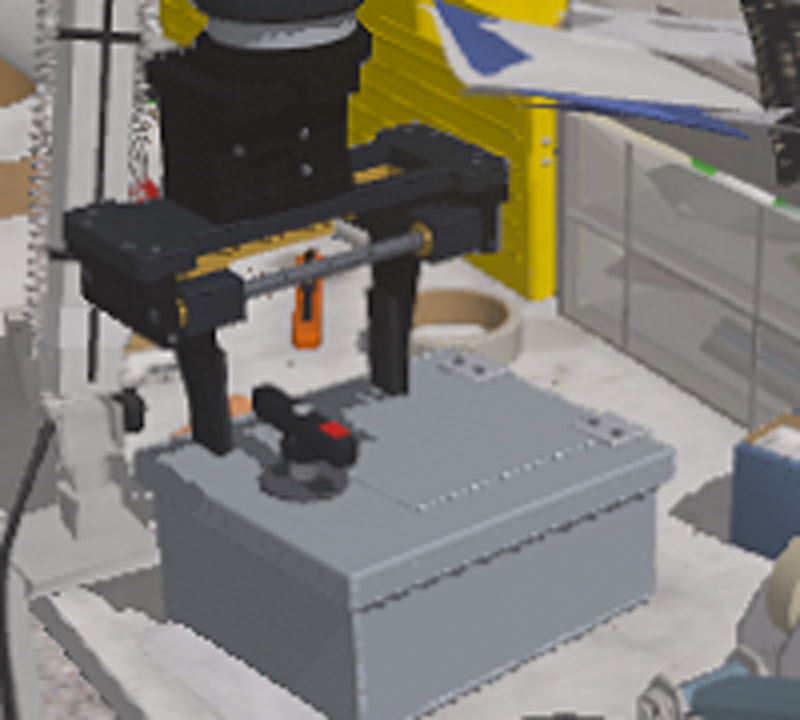

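Call:
carry_out([
  [0.001,-0.002,-0.006,0,-1],
  [0.001,-0.002,-0.0115,0,-1],
  [0.001,-0.002,-0.0115,0,1],
  [0.001,-0.002,-0.0115,0,1],
  [0.001,-0.002,-0.0115,0,1],
  [0.001,-0.002,-0.0115,0,1],
  [0.001,-0.002,-0.0115,0,1],
  [0.001,-0.002,-0.0115,0,1],
  [0.001,-0.002,-0.0115,0,1],
  [0.001,-0.002,-0.0115,0,1],
], grip_force=60)

```text
time_s: 7.55
tool_pos: [0.4532, 0.3347, 0.3033]
tool_rot: [180.0, -0.0, 6.3]
force: [0.3, -0.1, -0.2]
grip_width: 0.031
```

Call:
carry_out([
  [0,0,0,0,1],
  [0,0,0,0,1],
  [0,0,0,0,1],
  [0,0,0,0,1],
  [0,0,0,0,1],
  [0,0,0,0,1],
])

```text
time_s: 8.15
tool_pos: [0.4515, 0.3347, 0.3029]
tool_rot: [179.9, 0.3, 6.3]
force: [-6.0, -0.6, 4.5]
grip_width: 0.0137
```

```bash
python3 - <<'E'
from h import *
p,d=env.read_camera("scene");crop(p,80,260,130,330,4,'pics/s6.png');print(env.get_obs())
E
```

```text
{'time_s': 8.2, 'qpos': array([-52.78949325,  12.07824321,  15.30339796, 103.53256519,
        -3.62179895,  65.1513526 , -30.00442536]), 'joint_velocities': array([ 0.09445253,  0.08140896, -0.02820863,  0.01219648,  0.02920155,
       -0.10998693, -0.04271908]), 'effort': array([  1.09325364, -38.12116027,   3.07606861, -30.39256096,
         0.84718226,  -2.18528755,   0.11453007]), 'tool_pos': array([0.45150019, 0.33467538, 0.30295446]), 'tool_rot': array([179.94471339,   0.31998042,   6.2642673 ]), 'force': array([-5.23166244, -1.24291554,  3.46673882]), 'wrist_torque': array([-0.43688119,  1.60814033, -0.07654275]), 'grip_width': 0.013257527325887463}
```

View pics/s6.png

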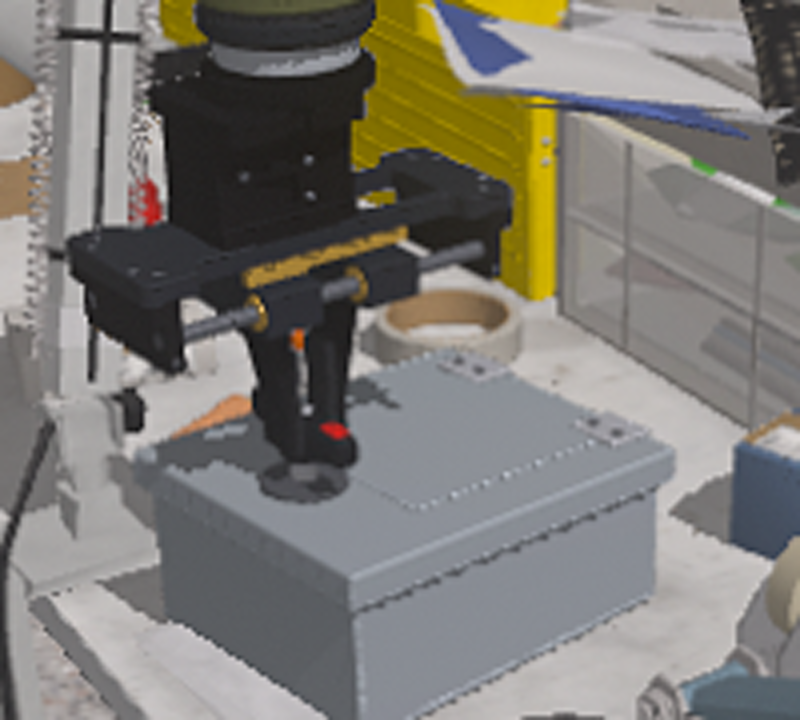

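Call:
carry_out([
  [-0.0015,0,-0.002,0,1],
  [-0.0015,0,-0.004,0,1],
  [-0.0015,0,-0.005,0,1],
  [-0.0015,0,-0.005,0,1],
])

```text
time_s: 8.6
tool_pos: [0.4505, 0.3345, 0.2993]
tool_rot: [180.0, 0.2, 6.3]
force: [-7.1, -3.5, 10.4]
grip_width: 0.0135
```

Call:
carry_out([
  [-0.001,0.0005,-0.001,0,1],
  [-0.002,0.0005,-0.002,0,1],
  [-0.002,0.0005,-0.0025,0,1],
  [-0.002,0.0005,-0.0025,0,1],
])

```text
time_s: 9.0
tool_pos: [0.4497, 0.3344, 0.298]
tool_rot: [180.0, 0.1, 6.2]
force: [-6.0, -5.6, 14.4]
grip_width: 0.0136
```

Call:
carry_out([
  [-0.001,-0.0005,-0.001,-4,1],
  [-0.001,-0.0005,-0.001,-8,1],
  [-0.001,-0.0005,-0.001,-12,1],
  [-0.001,-0.0005,-0.001,-16,1],
  [-0.001,-0.0005,-0.001,-20,1],
  [-0.001,-0.0005,-0.001,-20,1],
])

```text
time_s: 9.6
tool_pos: [0.4488, 0.3343, 0.2975]
tool_rot: [180.0, 0.0, -13.8]
force: [-6.4, -5.6, 16.5]
grip_width: 0.0132
```

```bash
python3 - <<'E'
from h import *
p,d=env.read_camera("scene");crop(p,80,260,130,330,4,'pics/s7.png');o=env.get_obs();print(o['force'],o['wrist_torque'],o['tool_pos'])
E
```

```text
[-6.93000282 -5.6682933  16.21449424] [-1.34451159  1.27043025 -0.02703848] [0.44883074 0.33425519 0.2974568 ]
```

View pics/s7.png

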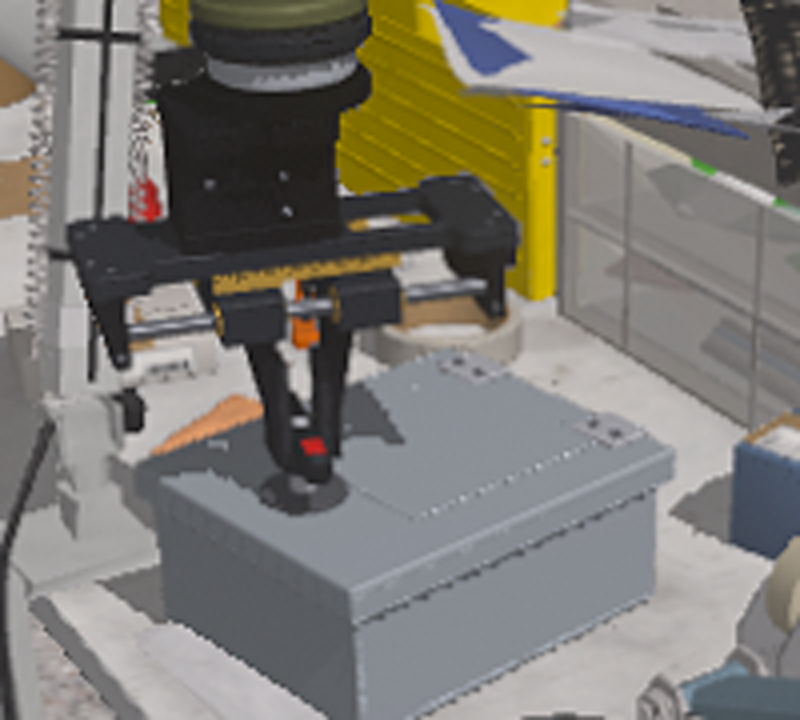

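Call:
carry_out([
  [0,0,-0.0005,-4,1],
  [0,0,-0.0005,-8,1],
  [0,0,-0.0005,-12,1],
  [0,0,-0.0005,-16,1],
  [0,0,-0.0005,-20,1],
  [0,0,-0.0005,-24,1],
  [0,0,-0.0005,-28,1],
  [0,0,-0.0005,-32,1],
  [0,0,-0.0005,-36,1],
  [0,0,-0.0005,-40,1],
  [0,0,-0.0005,-40,1],
])

```text
time_s: 10.75
tool_pos: [0.448, 0.3348, 0.2968]
tool_rot: [179.9, 0.1, -53.8]
force: [-8.2, -4.9, 17.1]
grip_width: 0.0136
```

```bash
python3 - <<'E'
from h import *
p,d=env.read_camera("scene");crop(p,80,260,130,330,4,'pics/s8.png');o=env.get_obs();print(o['force'],o['wrist_torque'],o['tool_pos'],o['qpos'])
E
```

```text
[-7.54776157 -3.85231417 17.15632297] [-1.3412716   1.89094191 -0.06358705] [0.448028   0.3347584  0.29682811] [-58.7032979   12.27668131  21.69090076 104.55476994  -5.10541893
  64.2052479  -88.95930081]
```

View pics/s8.png

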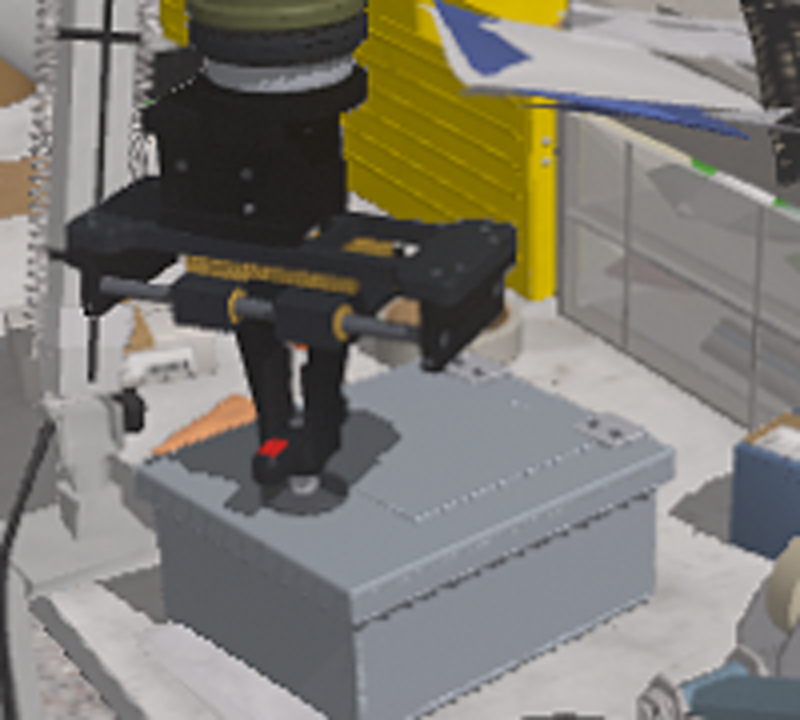

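Call:
carry_out([
  [0,0,0,-4,1],
  [0,0,0,-8,1],
  [0,0,0,-12,1],
  [0,0,0,-16,1],
  [0,0,0,-20,1],
  [0,0,0,-24,1],
  [0,0,0,-28,1],
  [0,0,0,-32,1],
  [0,0,0,-36,1],
  [0,0,0,-40,1],
  [0,0,0,-45,1],
  [0,0,0,-45,1],
])

```text
time_s: 12.0
tool_pos: [0.4476, 0.3358, 0.2967]
tool_rot: [179.8, 0.1, -98.8]
force: [-8.0, -2.0, 16.5]
grip_width: 0.0136
```

```bash
python3 - <<'E'
from h import *
p,d=env.read_camera("scene");crop(p,80,260,130,330,4,'pics/s9.png');o=env.get_obs();print(o['force'],o['wrist_torque'],o['tool_pos'],o['qpos'])
E
```

```text
[-7.90578105 -1.17317838 15.31564215] [-0.82910715  2.14442141 -0.10504961] [0.44761934 0.33574548 0.29666112] [ -63.23192795   12.63038592   26.79007348  104.69358605   -6.48527506
   64.21119812 -132.85436946]
```

View pics/s9.png

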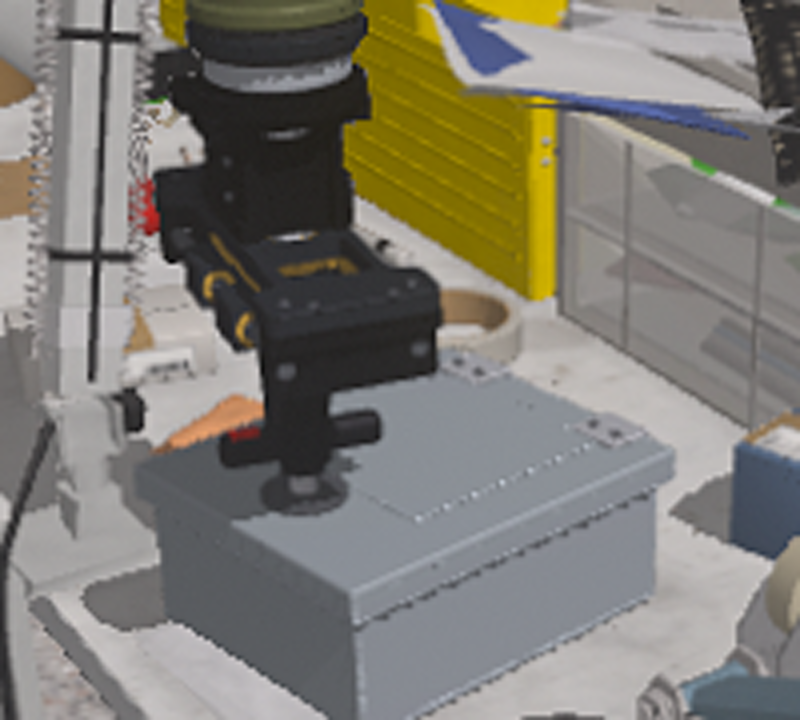

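Call:
carry_out([
  [0,0,0.003,0,1],
  [0,0,0.006,0,1],
  [0,0,0.006,0,-1],
  [0,0,0.006,0,-1],
  [0,0,0.006,0,-1],
  [0,0,0.006,0,-1],
  [0,0,0.006,0,-1],
  [0,0,0.006,0,-1],
  [0,0,0.03,0,-1],
  [0,0,0.06,0,-1],
  [0,0,0.07,8,-1],
  [0,0,0.07,16,-1],
  [0,0,0.07,24,-1],
  [0,0,0.07,32,-1],
  [0,0,0.07,40,-1],
  [0,0,0.07,48,-1],
  [0,0,0.07,56,-1],
  [0,0,0.07,64,-1],
  [0,0,0.07,72,-1],
  [0,0,0.07,80,-1],
])

```text
time_s: 14.05
tool_pos: [0.4488, 0.3346, 0.3643]
tool_rot: [180.0, -0.0, -18.4]
force: [0.1, 0.3, -0.9]
grip_width: 0.0869
```

Call:
carry_out([
  [0,0,0,8,-1],
  [0,0,0,16,-1],
  [0,0,0,24,-1],
  [0,0,0,32,-1],
  [0,0,0,40,-1],
  [0,0,0,48,-1],
  [0,0,0,56,-1],
  [0,0,0,64,-1],
  [0,0,0,72,-1],
  [0,0,0,80,-1],
  [0,0,0,88,-1],
  [0,0,0,96,-1],
  [0,0,0,100,-1],
  [0,0,0,100,-1],
])

```text
time_s: 15.45
tool_pos: [0.4488, 0.3346, 0.3643]
tool_rot: [180.0, -0.0, 81.2]
force: [1.0, -0.6, 0.2]
grip_width: 0.0869
```

```bash
python3 - <<'E'
from h import *
for n in("scene","top"):
    p,d=env.read_camera(n);np.savez(f"pics/{n}10.npz",p=p,d=d)
    crop(p,*((60,260,130,330) if n=="scene" else (130,270,90,270)),4,f'pics/{n}10.png')
o=env.get_obs();print(o['force'],o['tool_pos'],o['tool_rot'],o['qpos'])
E
```

```text
[0.86651601 0.42660897 0.52633215] [0.44880353 0.33457909 0.36432145] [ 1.79994764e+02 -8.32363591e-03  8.11321849e+01] [-51.4250256    8.71257791  13.26493838  99.86914457  -2.10052428
  71.64914758  43.48559981]
```

View pics/scene10.png

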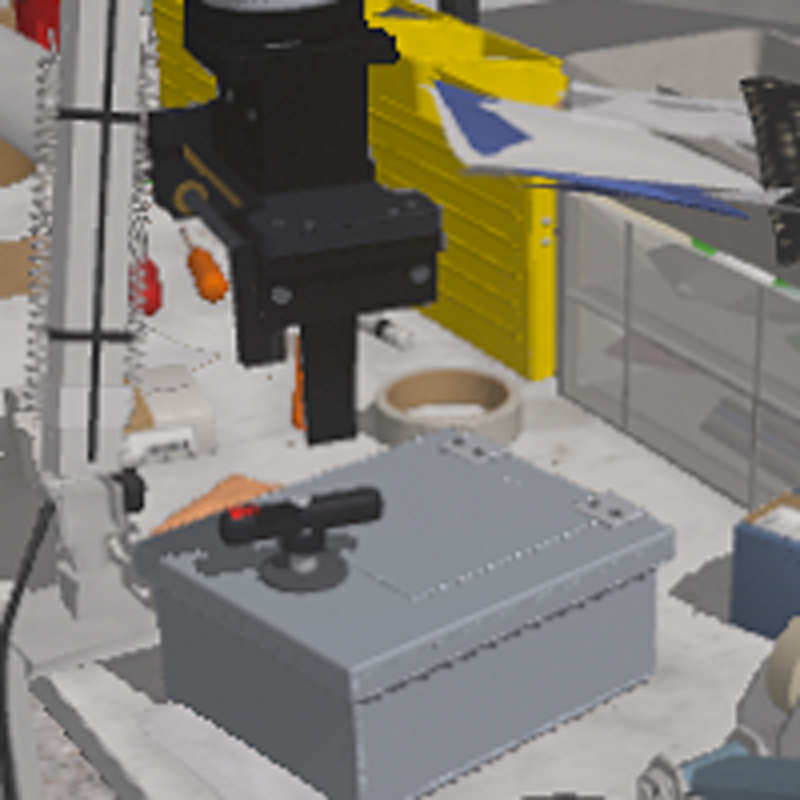

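View pics/top10.png

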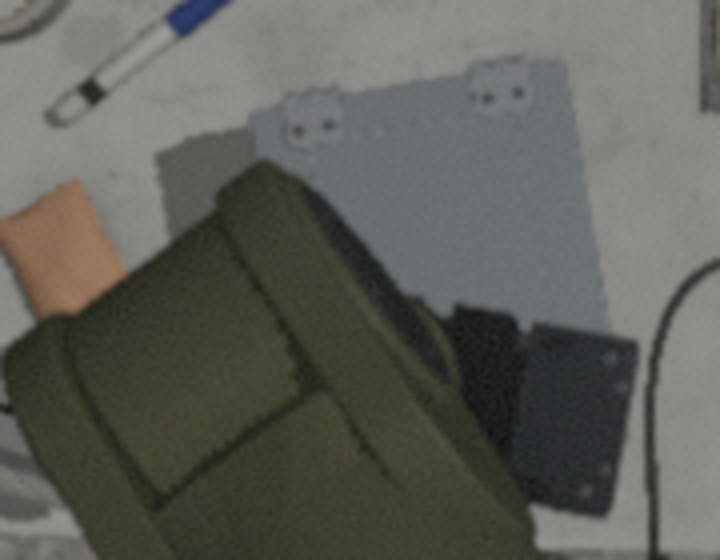

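Call:
carry_out([
  [0.0005,0,-0.02,0,-1],
  [0.0005,0,-0.04,0,-1],
  [0.0005,0,-0.055,0,-1],
  [0.0005,0,-0.063,0,-1],
  [0.0005,0,-0.0665,0,-1],
  [0.0005,0,-0.0665,0,1],
  [0.0005,0,-0.0665,0,1],
  [0.0005,0,-0.0665,0,1],
  [0.0005,0,-0.0665,0,1],
  [0.0005,0,-0.0665,0,1],
  [0.0005,0,-0.0665,0,1],
  [0.0005,0,-0.0665,0,1],
  [0.0005,0,-0.0665,0,1],
  [0.0005,0,-0.0665,0,1],
  [0.0005,0,-0.0665,0,1],
  [0.0005,0,-0.0665,0,1],
  [0.0005,0,-0.0665,0,1],
  [0.0005,0,-0.0665,0,1],
  [0.0005,0,-0.0665,0,1],
], grip_force=60)

```text
time_s: 17.45
tool_pos: [0.4492, 0.3355, 0.2979]
tool_rot: [180.0, -0.1, 81.3]
force: [2.4, 4.6, -2.9]
grip_width: 0.0135
```

Call:
carry_out([
  [0,0.0005,0,-5,1],
  [0,0.0005,0,-10,1],
  [0,0.0005,0,-15,1],
  [0,0.0005,0,-20,1],
  [0,0.0005,-0.0005,-25,1],
  [0,0.0005,-0.0005,-30,1],
  [0,0.0005,-0.0005,-35,1],
  [0,0.0005,-0.0005,-40,1],
  [0,0.0005,-0.0005,-45,1],
  [0,0.0005,-0.001,-50,1],
  [0,0.0005,-0.001,-55,1],
  [0,0.0005,-0.001,-60,1],
  [0,0.0005,-0.001,-64,1],
  [0,0.0005,-0.001,-67,1],
  [0,0.0005,-0.001,-70,1],
  [0,0.0005,-0.001,-70,1],
])

```text
time_s: 19.05
tool_pos: [0.4488, 0.3354, 0.2964]
tool_rot: [180.0, 0.0, 11.3]
force: [0.5, 3.1, -3.2]
grip_width: 0.0132
```

```bash
python3 - <<'E'
from h import *
o=env.get_obs();print(o['force'],o['wrist_torque'],o['tool_pos'],o['tool_rot'],o['qpos'][6],o['effort'][6])
E
```

```text
[ 0.49207098  3.08937337 -3.15067953] [ 0.4278087  -0.10351663  0.21661721] [0.44883481 0.33540864 0.29637875] [1.79961726e+02 3.45937826e-02 1.13315778e+01] -24.196392030495236 -0.5912233516573906
```

Call:
carry_out([
  [0,0,0,-2,1],
  [0,0,0,-4,1],
  [0,0,0,-4,1],
])

```text
time_s: 19.35
tool_pos: [0.4488, 0.3355, 0.2964]
tool_rot: [179.9, 0.0, 7.5]
force: [0.8, 3.5, -4.9]
grip_width: 0.0132
```

```bash
python3 - <<'E'
from h import *
o=env.get_obs();print(o['force'],o['wrist_torque'],o['tool_pos'],o['tool_rot'],o['qpos'][6],o['effort'][6],o['grip_width'])
E
```

```text
[ 0.83775646  3.48339575 -4.93997348] [ 0.45006191 -0.2127216   1.22590392] [0.4487642  0.33551248 0.29640224] [1.79945449e+02 1.63917986e-02 7.49838835e+00] -27.976014151804595 -1.4212138205766678 0.013228170945375602
```

Call:
carry_out([
  [0,0,0,-1,1],
  [0,0,0,-1,1],
  [0,0,0,1,1],
  [0,0,0,1,-1],
  [0,0,0,1,-1],
  [0,0,0,1,-1],
  [0,0,0,1,-1],
  [0,0,0,1,-1],
  [0,0,0,1,-1],
  [0,0,0.03,1,-1],
  [0,0,0.06,1,-1],
  [0,0,0.1,1,-1],
  [0,-0.05,0.12,1,-1],
  [0,-0.1,0.12,1,-1],
  [0,-0.15,0.12,1,-1],
  [0,-0.2,0.12,1,-1],
  [0,-0.25,0.12,1,-1],
  [0,-0.25,0.12,1,-1],
])

```text
time_s: 21.15
tool_pos: [0.4495, 0.078, 0.4173]
tool_rot: [180.0, -0.0, 7.6]
force: [0.6, 0.4, -0.1]
grip_width: 0.0872
```

```bash
python3 - <<'E'
from geo import *
for n in("scene","top"):
    p,d=env.read_camera(n);np.savez(f"pics/{n}11.npz",p=p,d=d)
    cv2.imwrite(f'pics/{n}11f.png',p[:,:,::-1])
    crop(p,*((60,260,130,330) if n=="scene" else (130,270,90,270)),4,f'pics/{n}11.png')
X=cloud('top',d)
m=np.zeros((420,560),np.uint8);cv2.fillPoly(m,[(np.array([[270,160],[550,115],[585,300],[300,350]])/4+[90,130]).astype(int)],1)
P=X[m>0];c=P.mean(0);n=np.linalg.svd(P-c)[2][2];n*=np.sign(n[2]);print(n,'open',np.arctan2(n@ex,n[2]))
Y=cloud('top',np.load('pics/top4.npz')['d'])[m>0];c=Y.mean(0);n=np.linalg.svd(Y-c)[2][2];n*=np.sign(n[2]);print('before',np.arctan2(n@ex,n[2]))
print(env.get_obs()['tool_pos'])
E
```

```text
Traceback (most recent call last):
numpy.linalg.LinAlgError: SVD did not converge
```

View pics/top11.png

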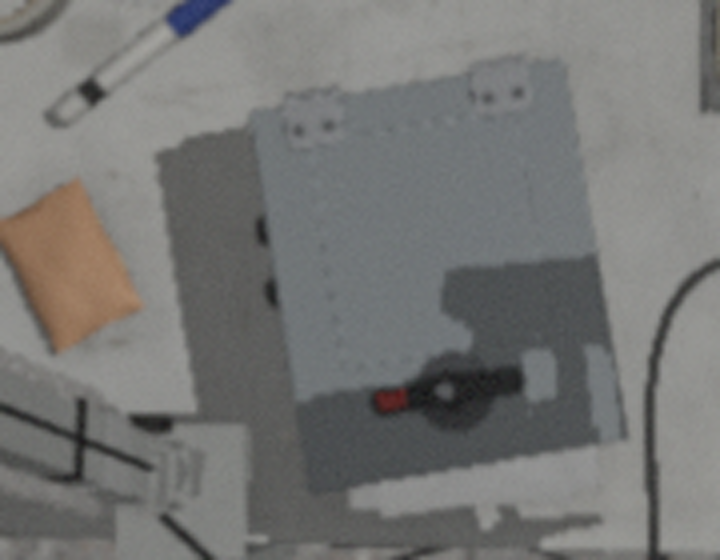

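View pics/scene11f.png

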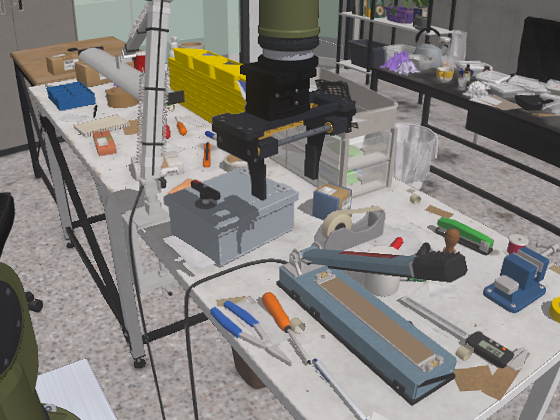

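```bash
python3 - <<'E'
from geo import *
m=np.zeros((420,560),np.uint8);cv2.fillPoly(m,[(np.array([[270,160],[550,115],[585,300],[300,350]])/4+[90,130]).astype(int)],1)
for k in(4,11):
    P=cloud('top',np.load(f'pics/top{k}.npz')['d'])[m>0];P=P[np.isfinite(P).all(1)];P=P[abs(P[:,2]-.096)<.012]
    c=P.mean(0);n=np.linalg.svd(P-c)[2][2];n*=np.sign(n[2]);print(k,c,n,'open',np.arctan2(n@ex,n[2]))
f=lambda a:np.array(a)/4+[90,130]
B=onz('top',f([[375,402],[522,381]]),.128);print(B)
e=B[0]-B[1];Q=onz('top',f([[625,437],[310,492]]),.092);g=Q[1]-Q[0]
a=lambda e:np.degrees(np.arctan2(e[1],e[0]));print('bar',a(e),'edge',a(g))
# finer: dark bar axis by moments
p=np.load('pics/top11.npz')['p'].astype(int)
E
```

```text
4 [0.53271128 0.35347608 0.09556366] [0.04771196 0.00797911 0.99882927] open 0.04838599200422884
11 [0.53302553 0.35400986 0.09222242] [ 4.48458469e-03 -3.57648895e-04  9.99989880e-01] open 0.004344330200097461
[[0.44334086 0.37107476 0.128     ]
 [0.45552374 0.29809479 0.128     ]]
bar 99.4772566635212 edge 101.24938049677131
```

```bash
python3 - <<'E'
from cell import env
o=env.get_obs();print(o['time_s'],o['force'],env.sign_off())
E
```

```text
the job is handed in; nothing more can be done
21.25 [-0.08345848  0.90739285 -0.09448736] None
```

The enclosure door is shut and latched: I turned the handle to its hard stop, and it stayed there when I let go. I handed the job in at 21.25 s.

- **What I did:** I pushed the door down with the closed fingertips. I then gripped the T-handle and pressed with 14–17 N while turning it clockwise past the catch. After regripping, I turned it on until it stopped.
- **Stop reached:** the wrist torque rose from 0.2 to 1.2 N m at the end of the turn. I then let go and moved the arm clear.
- **Last checks:** the door measured about 0.004 rad open, down from 0.048 rad before latching. The red end points to the enclosure's +y. The bar lies within about 2° of the front edge; the handle measured about 1–2° off fully latched, which is within what I could read from the picture. The tool force was about zero.
- **Bench:** the pliers and screwdriver look undisturbed in the last picture, and the gripper touched only the door and handle. I did not measure the screw jar.

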